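# Unlock the closet strongbox with its key wheel

## Task

Pick up the loose key wheel, put it on the strongbox's spindle and feel for the key with a light touch (more than 35 N would damage the lock) until the wheel drops fully home, then turn it clockwise until the red pointer on its rim stands at the orange mark on the far side of the dial. Let go and leave the wheel seated there; do not disturb the other things on the counter.

Things in the scene. Friction and masses are not known exactly. Their poses are not given: they have to be found in the camera images.
- wheel_grip (a point): Loose hand wheel (about 0.3 kg, lying on its hub): point on its axis in the middle of the bare grip height, 53 mm above the hub's underside; z up the axis, x towards the red pointer. Bright grip block 28 x 28 mm, sides square to x and y, from 32 to 68 mm above the underside. Below it the black hub, 54 x 54 mm. Black rim 118 mm across, 16 to 28 mm above the underside, on 4 spokes.
- key_wheel: The same wheel; origin at the centre of the hub's underside. In the underside is a bore for the round post, 17 mm square and 32 mm deep, with a 7 mm wide slot of the same depth running out from it through the hub on the pointer (+x) side.
- pointer (a point): Tip of the red pointer hanging on the wheel's rim, 60 mm from the axis and 10 mm above the hub's underside; axes as the wheel's.
- spindle (a point): Nominal seat centre on the strongbox's spindle axis, 10 mm above the box's top; x to the far mark, z up (axes of the box). The real brass seat (56 mm across) stands up to 4 mm above or below this point. From the seat rise a round post, 14 mm thick, 28 mm high, top 6 mm tapered, and on one side a dark key fin, 5 mm thick, out to 24 mm from the axis, 14 mm high.
- safe: Grey strongbox, fixed, 240 x 240 x 100 mm, origin under its centre, x to the far mark. The wheel's slot fits the fin one way round, 1 mm play; till then the hub stops on the fin; then it drops 14 mm. Fin not measured, only seen or felt: at the start 23 to 80 degrees counter-clockwise (from above) of the mark. It turns with the wheel, stiffly (0.12 N m), stays put, can pass the mark by 40 degrees.
- mark (a point): The orange mark on the side of the strongbox's dial plate away from the robot; this point lies 60 mm from the spindle's axis, level with the nominal seat, under the pointer's tip when set; axes as the box's.
- tin: red shoe-polish tin, 64 mm across, 30 high; origin at the centre of its underside; a bystander
- perfume: amber perfume bottle, 44 mm across, 85 high; origin at the centre of its underside; a bystander
- dish: white ring dish, 110 mm across, 18 high; origin at the centre of its underside; a bystander
- brush: wooden shoe brush, 180 x 55 x 50 mm, bristles down; origin at the centre of its underside; a bystander
- watchbox: dark wooden watch box, 100 x 120 x 70 mm; origin at the centre of its underside; a bystander
- shoe_tree: wooden shoe tree with a steel rod, 250 mm long, lying; origin at the centre of its underside; a bystander
- cup: blue ceramic cup, 70 mm across, 90 high; origin at the centre of its underside; a bystander

How it is judged:
By the outcome, as a careful person would: the job done as asked, in the order asked, and still so for the second after the job is handed in, with the robot touching nothing.
It also fails if it takes over 72 s, if anything falls off the work surface, if the arm or the gripper's body presses on something with over 40 N, if the wrist force passes 120 N, or if a joint passes its speed limit or range.

## Robot

A 7-joint arm with a two-finger parallel gripper is mounted at the origin on the work surface. World frame = base frame: x ahead of the robot, y to its left, z up, the work surface at z = 0. Lengths are in mm, angles in degrees, forces in N, time in s.
With the tool pointing down it reaches from about 400 to 925 mm from the base axis. Payload 4.1 kg.
Tool frame: the origin (TCP) lies midway between the tips of the shut fingers; the grasp point (between the pads) lies 19 mm behind it; z points along the fingers, y is the line along which they close (so a half turn about z gives the same grasp; the last joint's range is limited). The gripper opens to 85 mm and grips with 20 to 120 N. Pads are 22 mm wide; open, the fingers measure 114 mm over their backs; the gripper's body (76 mm by 85 mm) begins 54 mm behind the grasp point. The pads swing forward as they close: fully open they stand 13 mm farther back than shut.
Start: joints at [68.526, 22.827, 2.584, 88.041, -1.071, 69.15, -2.905], TCP at [177.042, -625.46, 231.347] pointing down, gripper open.
Joint ranges: [-161.44, 161.44], [-28.35, 127.94], [-78.24, 83.42], [0, 140.83], [-78.03, 258.03], [13.02, 114.36], [-168.23, 168.23]. Speed limits (degrees/s): [147.25, 147.25, 180, 180, 180, 180, 180].

## Interface

Orientations are given as [roll, pitch, yaw] about the fixed x, y, z axes, in that order (R = Rz(yaw) Ry(pitch) Rx(roll)).
In Python, from bench import robot gives the robot as it stands. Calls block until the motion is done:
- robot.move_ptp(position, orientation): joint-space move of the TCP to a pose.
- robot.movel(position, attitude=None, feed=150, stop_force=None): straight line of the TCP; attitude=None keeps the orientation; feed is the mean speed in mm/s. With stop_force (N) it stops when the force on the tool has changed by that much, and returns True; else False.
- robot.set_joints(angles): joint-space move.
- robot.open() and robot.grasp(force=None): open the fingers fully, or close them until they stop; force is the grip in N (None keeps the last).
- robot.dwell(seconds).
- robot.solve_ik(position, orientation): joint angles nearest the present ones, or None.
- robot.sense(): the state.
- robot.snapshot(name): name is "scene" or "side" or "wrist"; returns a dict with "frame" (400x640x3 uint8, red, green, blue), "K" (3x3 intrinsics, pixels), "dist" ([k1, k2, p1, p2, k3] as OpenCV has them; the pictures are not rectified), "xyz" and "rotation" of the camera in the world. Camera axes: x right, y up, looking along -z (the intrinsics and any distortion apply to the point x, -y, -z); pixel columns grow to the right and rows downward; lengths in mm; the calibration is good to about 2 mm. A picture is of the moment at which its call begins. There is no depth.
A pose or a line that the arm cannot do raises robot.IKError and nothing moves.
- robot.sign_off(): hands the job in; it is judged then, once.
The state is a dict: "time_s": time; "q": joint angles; "joint_vel": joint speeds; "tau": joint torques, N m; "eef_pos": TCP position; "orientation": TCP orientation; "force": force on the tool from outside, world axes, zero at the start; "ft_torque": the same for the moment, N m; "finger_gap": finger opening in mm; "grasp_force": force on a finger pad.
Only numpy, scipy, OpenCV 4.12 (cv2) and the standard library are available. Lean on these libraries where they do the work, as an engineer would, in place of code of your own. Each camera call takes 0.05 s, during which the arm holds its last target. There are 200 camera calls.

## Working session

There is one attempt and no reset: what is moved stays moved. The work goes in short steps, each a Python script; the robot and the scene stay as the last script left them, time stands still between calls to the robot, and variables do not carry over. Pictures are saved under pics/ and viewed, at most 10 in all, crops included, and the job is handed in when it is done.

```bash
ls; mkdir -p pics
cat > h.py <<'E'
import numpy as np, cv2
from bench import robot
from scipy.spatial.transform import Rotation as R
def snap(n,f=None):
    s=robot.snapshot(n)
    if f: cv2.imwrite('pics/'+f,cv2.cvtColor(s['frame'],cv2.COLOR_RGB2BGR))
    return s
def rot(s):
    r=np.array(s['rotation'],float)
    return r if r.shape==(3,3) else R.from_euler('xyz',r,degrees=True).as_matrix()
def ray(s,uv):
    p=cv2.undistortPoints(np.array(uv,float).reshape(-1,1,2),np.array(s['K']),np.array(s['dist'])).reshape(-1,2)
    d=np.c_[p[:,0],-p[:,1],-np.ones(len(p))]@rot(s).T
    return np.array(s['xyz'],float),d
def plane(s,uv,z):
    o,d=ray(s,uv); return o+d*((z-o[2])/d[:,2])[:,None]
def proj(s,P):
    c=(np.atleast_2d(P)-np.array(s['xyz']))@rot(s); c=c*[1,-1,-1]
    return cv2.projectPoints(c,np.zeros(3),np.zeros(3),np.array(s['K']),np.array(s['dist']))[0].reshape(-1,2)
E
python3 - <<'E'
from h import *
a=snap('scene','s0.png');b=snap('side','d0.png');c=snap('wrist','w0.png')
for s in(a,b,c):print(s['xyz'],s['rotation'],s['K'],s['dist'])
print(robot.sense())
im=np.vstack([cv2.imread('pics/s0.png'),cv2.imread('pics/d0.png')]);cv2.imwrite('pics/both.png',cv2.resize(im,None,fx=.75,fy=.75))
E
```

```text
pics
[1603.04614545  313.42127434 1091.58980254] [ 48.32434475   0.10929508 105.68666095] [[496.97068221   0.         325.64908917]
 [  0.         496.97068221 194.43728742]
 [  0.           0.           1.        ]] [-0.15811067  0.          0.          0.          0.        ]
[ -404.27345049 -1203.38624676  1052.06281642] [ 57.75537075   0.09514857 -37.61339572] [[508.93251309   0.         315.85900369]
 [  0.         508.93251309 194.29090342]
 [  0.           0.           1.        ]] [-0.03983639  0.          0.          0.          0.        ]
[ 256.94993671 -602.05655101  372.28583188] [-18.79506925   0.0957707  -74.14991585] [[342.48534975   0.         318.78135587]
 [  0.         342.48534975 197.36767034]
 [  0.           0.           1.        ]] [-0.04014122  0.          0.          0.          0.        ]
{'time_s': 0.15, 'q': array([68.52546201, 22.8622539 ,  2.58188424, 88.09619039, -1.07127841,
       69.15121373, -2.90653686]), 'joint_vel': array([-0.06007381, -0.06076422,  0.0093365 , -0.23790051,  0.04413691,
        0.05482821, -0.00308206]), 'tau': array([ 2.75839877e-03, -4.75564992e+01,  1.36697430e+00, -2.54516011e+01,
        1.16718988e-02,  6.51119204e-03,  5.30503257e-06]), 'eef_pos': array([ 176.89099088, -624.97056321,  230.51269245]), 'orientation': array([-1.79914750e+02,  6.59202350e-03,  1.58059026e+01]), 'force': array([-0.34824787, -0.85142135,  0.56591142]), 'ft_torque': array([ 0.02627059, -0.00920055,  0.00063543]), 'grasp_force': 0.0, 'finger_gap': 85.4429416839687}
```

View pics/both.png

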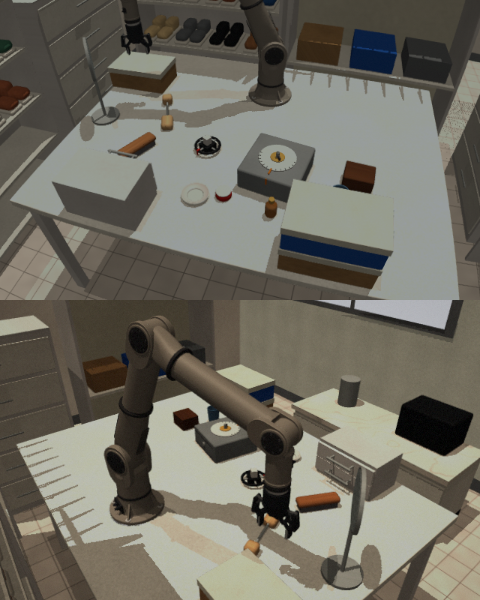

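The scene view shows the wheel at about (276,196) and the strongbox dial at about (370,210) in full-frame pixels. Next I'll enlarge this area.

Run:
```python
import cv2
from h import *
a=cv2.imread('pics/s0.png')[165:290,240:430];cv2.imwrite('pics/c1.png',cv2.resize(a,None,fx=4,fy=4,interpolation=cv2.INTER_CUBIC))
```

```text
(no output)
```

View pics/c1.png

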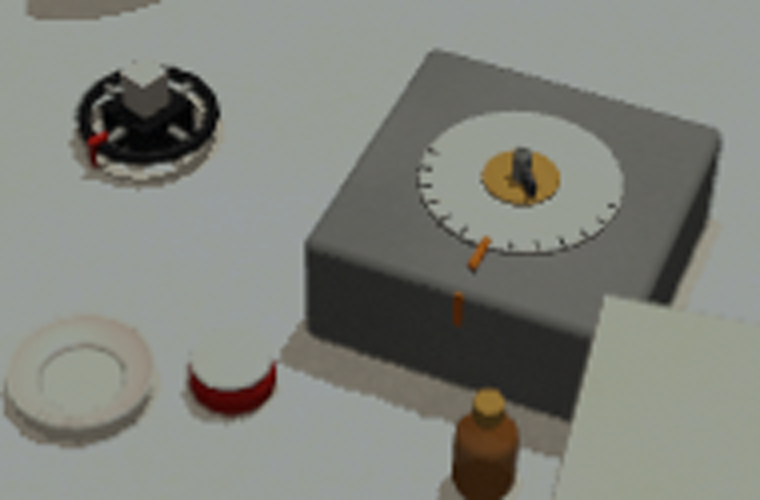

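The crop shows the wheel with its rim centre at crop (149,112) and its red pointer at (95,150). The dial centre is near (521,181), the orange mark near (480,253), and the dark fin points to about (530,195). The box's top corners are at (432,50), (719,130) and (307,242).

Run:
```python
from h import *
a=snap('scene')
c=lambda *p:np.array(p)/4.+[240,165]
print('corners',plane(a,c((432,50),(719,130),(307,242)),100))
print('dial',plane(a,c((521,181),(480,253)),104))
print('wheel',plane(a,c((149,112),(147,70)),28), plane(a,c((145,75),),68)); print('ptr',plane(a,c((95,150),),15))
W=plane(a,c((149,112),),28)[0]
# wrist look at wheel
y=R.from_euler('xyz',robot.sense()['orientation'],degrees=True)
print(robot.solve_ik([W[0],W[1],230],[180,0,15]))
```

```text
corners [[435.88285721  56.14195679 100.        ]
 [468.80326569 285.71771995 100.        ]
 [664.0509545   21.81756567 100.        ]]
dial [[567.04988014 154.34946767 104.        ]
 [645.95413464 141.8625446  104.        ]]
wheel [[ 488.60090702 -164.28979631   28.        ]
 [ 439.52139126 -183.78992664   28.        ]] [[ 489.50145793 -164.52782193   68.        ]]
ptr [[ 530.02261222 -196.35817602   15.        ]]
[ 31.03028147   9.7940028  -19.36033499 105.86748715   3.56949928
  64.925221   -64.58282976]
```

Run:
```python
from h import *
for P in([566,154,150],[488.6,-164.4,120]):
  for yaw in range(-180,180,30):
    q=robot.solve_ik(P,[180,0,yaw]); print(P,yaw,None if q is None else np.round(q))
try:
  robot.move_ptp([540,150,300],[180,0,0])
except robot.IKError as e: print(e)
s=snap('wrist','w1.png');print(s['xyz'],s['rotation'],robot.sense()['time_s'],robot.sense()['q'])
```

```text
[566, 154, 150] -180 [ 25.  32. -61. 101.  31.  66.  45.]
[566, 154, 150] -150 [ 28.  35. -66. 101.  34.  68.  72.]
[566, 154, 150] -120 [ 28.  35. -66. 101.  34.  68. 102.]
[566, 154, 150] -90 [ 28.  35. -66. 101.  34.  68. 132.]
[566, 154, 150] -60 [ -67.   42.   72.  103.  -44.   68. -131.]
[566, 154, 150] -30 [  13.   25.  -42.  101.   19.   61. -156.]
[566, 154, 150] 0 [  15.   26.  -45.  101.   21.   61. -127.]
[566, 154, 150] 30 [  20.   28.  -52.  101.   25.   63. -101.]
[566, 154, 150] 60 [ 23.  30. -57. 101.  28.  64. -73.]
[566, 154, 150] 90 [ 24.  31. -59. 101.  29.  65. -44.]
[566, 154, 150] 120 [ 25.  31. -60. 101.  30.  65. -14.]
[566, 154, 150] 150 [ 25.  32. -60. 101.  30.  65.  15.]
[488.6, -164.4, 120] -180 [ 46.  19. -38. 112.  15.  53.  90.]
[488.6, -164.4, 120] -150 [ 66.  29. -66. 112.  31.  59. 106.]
[488.6, -164.4, 120] -120 [ 66.  29. -66. 112.  31.  59. 136.]
[488.6, -164.4, 120] -90 [  16.   16.   -3.  113.    1.   51. -167.]
[488.6, -164.4, 120] -60 [  20.   16.   -8.  113.    3.   51. -139.]
[488.6, -164.4, 120] -30 [  24.   16.  -12.  113.    4.   51. -110.]
[488.6, -164.4, 120] 0 [ 28.  17. -17. 113.   6.  51. -82.]
[488.6, -164.4, 120] 30 [ 31.  17. -21. 113.   8.  52. -53.]
[488.6, -164.4, 120] 60 [ 35.  17. -24. 113.   9.  52. -24.]
[488.6, -164.4, 120] 90 [ 38.  18. -28. 113.  10.  52.   4.]
[488.6, -164.4, 120] 120 [ 41.  18. -32. 112.  12.  52.  33.]
[488.6, -164.4, 120] 150 [ 42.  18. -33. 112.  13.  53.  62.]
[623.52439675 149.30843305 441.69310489] [-1.88024738e+01 -1.98182219e-02 -9.00557370e+01] 3.2667 [  24.41586295   17.09036419  -54.8072423    93.86077005   14.30144347
   76.52947857 -122.65796877]
```

View pics/w1.png

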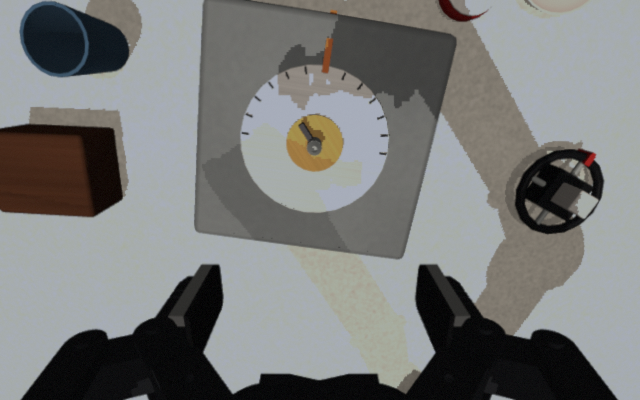

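The wrist view shows the dial with the post top at (314,147) and the fin running out to about (303,125). The orange mark is around (328,55), and the wheel at (560,190) has its red pointer at (589,158). I'll measure the dial here, then take a closer look at the wheel.

Run:
```python
from h import *
s=snap('wrist');f=s['frame'];hsv=cv2.cvtColor(f,cv2.COLOR_RGB2HSV)
m=cv2.inRange(hsv,(8,110,60),(28,255,255))
n,l,st,ce=cv2.connectedComponentsWithStats(m)
for i in range(1,n):
  if st[i,4]>30: print(st[i],ce[i],hsv[l==i].mean(0))
# brass seat: hull
roi=np.zeros_like(m);roi[108:178,280:350]=255
c=np.vstack([k for k in cv2.findContours(m&roi,0,1)[0] if len(k)>5])
h=cv2.convexHull(c);P=plane(s,h.reshape(-1,2),110)
(cx,cy),(a,b),_=cv2.fitEllipse(P[:,:2].astype(np.float32));print('seat',cx,cy,a,b)
msk=np.zeros_like(m);cv2.fillConvexPoly(msk,h,255);msk=cv2.erode(msk,np.ones((3,3)))
d=msk&cv2.inRange(hsv,(0,0,0),(180,109,255)); print('dark n',(d>0).sum())
ys,xs=np.nonzero(d);D=plane(s,np.c_[xs,ys],124)[:,:2]-[cx,cy]
r=np.hypot(*D.T);k=(r>9)&(r<24);k=k; an=np.degrees(np.arctan2(D[k,1],D[k,0]));print('fin world deg',np.median(an),an.std(),k.sum())
print('mark',[(plane(s,[ce[i]],104)[0],) for i in range(1,n) if st[i,4]>30])
g=f[112:182,279:349];cv2.imwrite('pics/c2.png',cv2.resize(g[:,:,::-1],None,fx=8,fy=8,interpolation=cv2.INTER_CUBIC))
# wheel
robot.move_ptp([480,-165,235],[180,0,52])
s=snap('wrist','w2.png');print(robot.sense()['time_s'],robot.sense()['q'].round())
```

```text
[322  38  11  35 234] [327.17948718  54.61111111] [ 10.73931624 170.71367521 128.42735043]
[ 287  115   56   56 2089] [314.90856869 142.85016754] [ 20.27764481 142.03733844 156.10148396]
[   0  135   91   81 6465] [ 42.23665893 174.75962877] [  9.87316319 160.49048724  66.59257541]
seat 566.0524291992188 153.62457275390625 53.628448486328125 54.11848068237305
dark n 339
fin world deg 31.15728897460444 6.509514120099618 103
mark [(array([646.92325591, 141.5896483 , 104.        ]),), (array([565.47112572, 153.19827365, 104.        ]),), (array([533.78645449, 438.95915684, 104.        ]),)]
4.725 [ 63.  14. -57. 106.  12.  67. -36.]
```

View pics/c2.png

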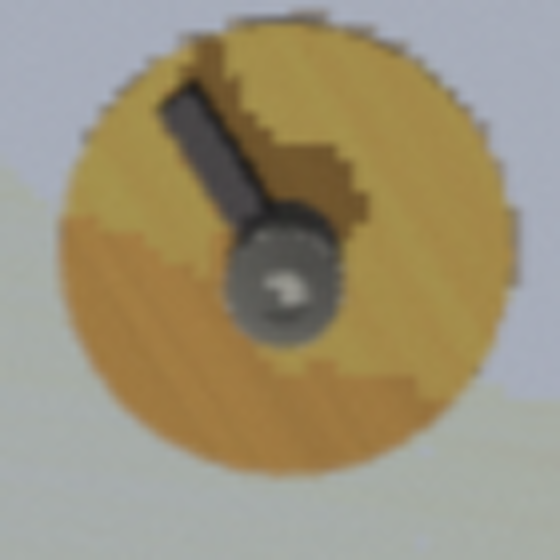

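View pics/w2.png

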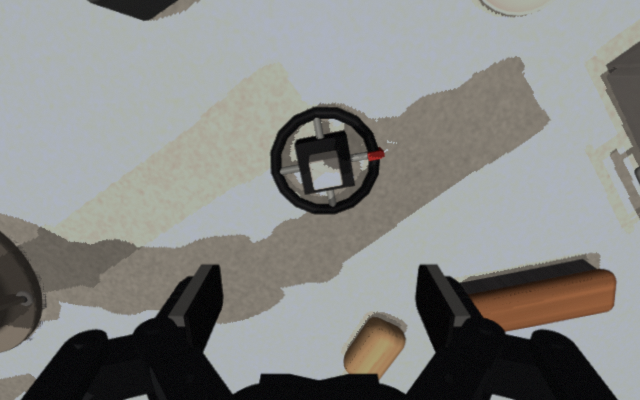

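Crop 2 shows the fin's edges running from (162,108) to (232,222) and from (203,88) to (268,200), with the post to their right and below. In the wheel view the rim is centred at about (326,160), the bright grip top is near (326,178) and the red pointer tip is at (384,155).

Run:
```python
from h import *
class _:pass
s1=None
s=snap('wrist');f=s['frame'];hsv=cv2.cvtColor(f,cv2.COLOR_RGB2HSV)
# fin angle with stored camera pose of first wrist view
s1=dict(s);s1['xyz']=np.array([623.524,149.308,441.693]);s1['rotation']=np.array([-18.8025,-.0198,-90.0557])
e=lambda *p:np.array(p)/8+[279-.44,112-.44]
L=plane(s1,e((162,108),(232,222),(203,88),(268,200),(182,100),(285,285)),124)
for i in(0,2): v=L[i]-L[i+1];print('fin edge deg',np.degrees(np.arctan2(v[1],v[0])))
print('fin end',L[4]); print('post top',plane(s1,e((283,287),),138))
roi=np.zeros(f.shape[:2],np.uint8);roi[98:222,264:396]=255
b=cv2.inRange(hsv,(0,0,0),(180,255,45))&roi
c=np.vstack(cv2.findContours(b,0,1)[0]);h=cv2.convexHull(c).reshape(-1,2)
for z in(22,28):
  P=plane(s,h,z)[:,:2].astype(np.float32);print('rim',z,cv2.fitEllipse(P))
red=(cv2.inRange(hsv,(0,120,60),(8,255,255))|cv2.inRange(hsv,(172,120,60),(180,255,255)))&roi
ys,xs=np.nonzero(red);print('red',plane(s,[[xs.mean(),ys.mean()]],20),len(xs))
roi[:]=0;roi[138:200,300:352]=255
w=cv2.inRange(hsv,(0,0,150),(180,60,255))&roi
n,l,st,ce=cv2.connectedComponentsWithStats(w);i=1+st[1:,4].argmax()
ys,xs=np.nonzero(l==i);P=plane(s,np.c_[xs,ys],68)[:,:2].astype(np.float32);print('bright',cv2.minAreaRect(P),st[i])
cv2.imwrite('pics/c3.png',cv2.resize(f[98:222,264:396,::-1],None,fx=4.5,fy=4.5,interpolation=cv2.INTER_CUBIC))
print(s['xyz'],s['rotation'])
```

```text
fin edge deg 31.03425008600379
fin edge deg 29.83564012813028
fin end [586.23130812 165.22057161 124.        ]
post top [[567.2398265  153.58629741 138.        ]]
rim 22 ((486.7611389160156, -166.9427947998047), (115.27192687988281, 115.54827117919922), 140.65940856933594)
rim 28 ((487.5189514160156, -165.77757263183594), (113.32563018798828, 113.5973129272461), 140.66073608398438)
red [[ 533.51678121 -193.74252872   20.        ]] 134
bright ((486.3943176269531, -166.5896759033203), (26.131973266601562, 26.175201416015625), 63.40116882324219) [310 161  32  29 628]
[531.64425821 -97.93022214 377.36067075] [-18.75363517  -0.04982385 -37.86861113]
```

View pics/c3.png

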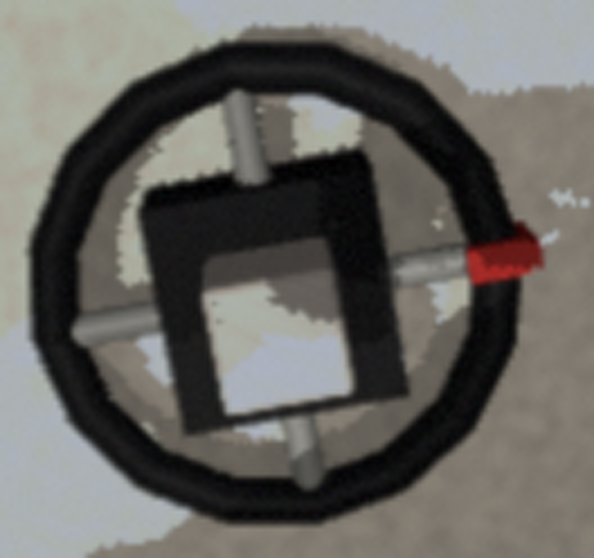

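The crop confirms the grip block's top face and the red pointer to its right. The wheel centre is about (487,-166.5) with yaw near -28°, the spindle is at (566.5,153.6), and the fin is at about 30.5° in the world frame. Next I'll grasp the wheel and carry it over.

Run:
```python
from h import *
robot.move_ptp([487,-166.5,150],[180,0,62.3])
print(robot.movel([487,-166.5,36],feed=90,stop_force=12))
x=robot.sense();print('pre',x['eef_pos'],x['orientation'],x['force'])
robot.grasp(60);x=robot.sense();print('grasp',x['eef_pos'],x['orientation'],x['finger_gap'],x['grasp_force'],x['force'],x['ft_torque'])
robot.movel([487,-166.5,240],feed=150)
robot.move_ptp([566.5,153.6,240],[180,0,120.5])
robot.movel([566.5,153.6,190],feed=100);robot.dwell(.3)
x=robot.sense();print(x['time_s'],x['eef_pos'],x['orientation'],x['finger_gap'],x['grasp_force'],x['force'],x['q'].round())
a=snap('scene','s3.png');w=snap('wrist','w3.png')
A=cv2.resize(a['frame'][165:290,300:430,::-1],(520,500),interpolation=cv2.INTER_CUBIC)
B=cv2.resize(w['frame'][:,:,::-1],(280,175));B=np.vstack([B,np.zeros((325,280,3),np.uint8)])
cv2.imwrite('pics/c4.png',np.hstack([A,B]))
```

```text
False
pre [ 487.50876668 -166.63904227   36.54166073] [ 1.79932069e+02 -4.12564318e-03  6.22952620e+01] [-0.87031031 -0.13301128  1.31035692]
grasp [ 487.00918041 -166.48192426   36.24669629] [1.79997128e+02 1.57987207e-02 6.23016729e+01] 27.125641016935052 59.90489959716797 [-1.28447035 -0.01582232  3.79531512] [ 0.06678376  0.17717984 -0.04991791]
10.9 [566.78166513 153.80112425 190.52890938] [1.79948565e+02 1.55562663e-02 1.20497853e+02] 27.29950556390941 59.11559700965881 [ 0.55675892  0.24290767 -3.35528106] [ 29.  32. -66.  98.  31.  70. -15.]
```

View pics/c4.png

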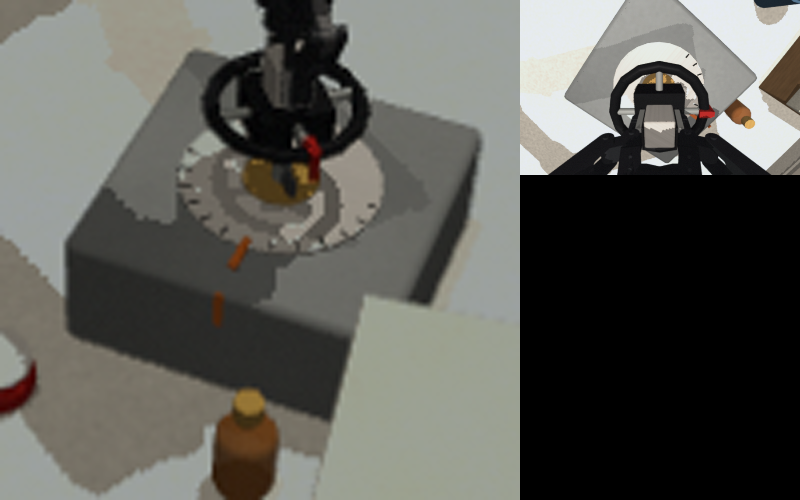

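The left panel shows the held wheel square over the spindle, with its red pointer at (315,155) above the dark fin at (287,180). The wrist view shows the wheel straight in the fingers. Now the light-touch descent.

Run:
```python
from h import *
f0=robot.sense()['force']
r=robot.movel([566.5,153.6,140.5],feed=25,stop_force=7)
for i in range(2):
  x=robot.sense();print(r,x['time_s'],x['eef_pos'],'underside',x['eef_pos'][2]-36.25,x['force']-f0,x['ft_torque'],x['finger_gap']);robot.dwell(.2)
```

```text
True 12.2917 [566.61852447 153.75589547 156.22023544] underside 119.97023544246628 [-1.07357812 -1.1617986   8.97941591] [-0.10157445  0.11690996  0.02479448] 27.346461469047338
True 12.4917 [566.58088514 153.72266965 156.24783394] underside 119.99783394206216 [-1.61031771 -0.45538891  9.11678132] [-0.110211    0.13881557  0.01493574] 27.341720682604386
```

It stopped with the hub underside at 120 mm, so it is probably on the fin top. I'll search in yaw with light touches.

```bash
cat > probe.py <<'E'
from h import *
def probe(x,y,yaw,zt=140.5,sf=10,lift=158.5,feed=20):
    robot.movel([x,y,lift],[180,0,yaw],feed=40)
    f0=robot.sense()['force']
    r=robot.movel([x,y,zt],[180,0,yaw],feed=feed,stop_force=sf)
    s=robot.sense();print(yaw,r,round(s['time_s'],2),s['eef_pos'].round(2),(s['force']-f0).round(1),s['force'].round(1),s['ft_torque'].round(3),s['orientation'][2].round(2))
    return s['eef_pos'][2]
E
python3 - <<'E'
from probe import *
z0=156.2
for d in(0,2,-2,4,-4,6,-6):
  z=probe(566.5,153.6,120.5+d)
  if z<152: print('drop',d);break
E
```

```text
120.5 True 13.32 [566.52 153.7  156.24] [-1.5 -0.5  7.8] [-1.9 -1.   5.1] [-0.097  0.165  0.055] 120.49
122.5 True 14.32 [566.19 153.87 142.74] [ 1.4 -1.5  8.4] [ 0.2 -1.1  5.4] [-0.059  0.086  0.001] 122.51
drop 2
```

The wheel dropped 13.5 mm at +2°. I'll press it home gently, then turn clockwise toward the mark (world yaw about -8.5°, tool yaw 81.5°).

Run:
```python
from h import *
def pr(t):
  s=robot.sense();print(t,round(s['time_s'],2),s['eef_pos'].round(2),s['force'].round(1),s['ft_torque'].round(3),s['orientation'].round(2),round(s['finger_gap'],2))
robot.dwell(.2);pr('seat')
r=robot.movel([566.4,153.7,141],[180,0,122.5],feed=10,stop_force=7);print(r);pr('press')
z=robot.sense()['eef_pos'][2]
for yaw in(115,107,99,91,85,81.5):
  robot.movel([566.4,153.7,z],[180,0,yaw],feed=30);pr(yaw)
robot.dwell(.3);pr('end')
a=snap('scene','s5.png');w=snap('wrist','w5.png')
A=cv2.resize(a['frame'][175:255,320:430,::-1],(550,400),interpolation=cv2.INTER_CUBIC)
B=cv2.resize(w['frame'][0:300,140:540,::-1],(267,200));B=np.vstack([B,np.zeros((200,267,3),np.uint8)])
B=cv2.copyMakeBorder(B,0,0,0,0,0);cv2.imwrite('pics/c5.png',np.hstack([A,B])[:,:800])
```

```text
seat 14.53 [566.16 153.92 142.74] [-1.2 -0.4  5.7] [-0.152  0.031  0.   ] [-1.7996e+02 -3.0000e-02  1.2251e+02] 27.47
True
press 14.73 [566.18 153.92 142.78] [-0.3  0.7  3.5] [-0.021  0.061 -0.012] [-1.7994e+02  2.0000e-02  1.2249e+02] 26.9
115 15.02 [565.7  154.71 142.81] [-3.   2.4  1.1] [ 0.656  0.624 -0.001] [-1.7998e+02 -7.0000e-02  1.1520e+02] 27.39
107 15.31 [565.81 154.8  142.82] [-3.6  4.2  1.1] [0.919 0.723 0.067] [-1.7998e+02 -7.0000e-02  1.0728e+02] 26.93
99 15.6 [566.07 154.64 142.83] [-3.3  3.9  1. ] [1.022 0.641 0.05 ] [-1.800e+02 -6.000e-02  9.933e+01] 27.0
91 15.89 [566.28 154.56 142.82] [-2.3  4.9  1. ] [1.092 0.623 0.089] [ 1.7999e+02 -6.0000e-02  9.1370e+01] 27.22
85 16.15 [566.47 154.43 142.8 ] [-2.8  4.6 -0.4] [1.211 0.42  0.071] [ 1.7998e+02 -6.0000e-02  8.5370e+01] 27.15
81.5 16.4 [566.53 154.4  142.82] [-2.3  4.8  0.1] [1.138 0.419 0.057] [ 1.7998e+02 -6.0000e-02  8.1870e+01] 27.13
end 16.7 [566.54 154.39 142.8 ] [-2.   5.3  0.2] [1.178 0.427 0.062] [ 1.7999e+02 -7.0000e-02  8.1870e+01] 27.47
```

View pics/c5.png

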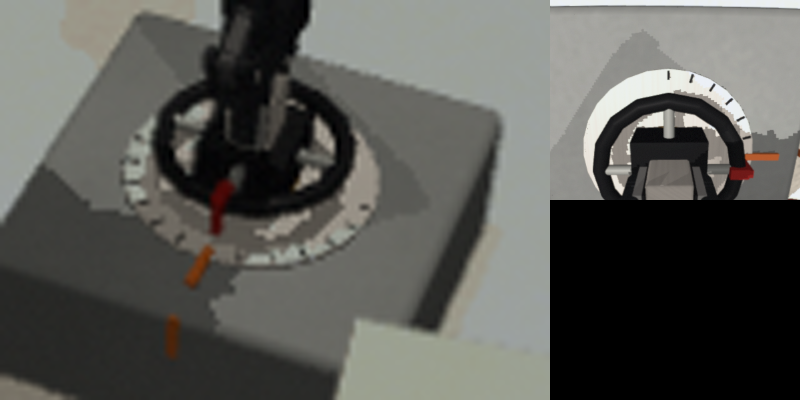

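The scene crop shows the pointer tip at (217,232) in line with the orange mark (205,265). Now I'll measure it from the wrist and scene images before letting go.

```bash
cat > ang.py <<'E'
from h import *
def meas(n,roi,C):
    s=snap(n);f=s['frame'];hsv=cv2.cvtColor(f,cv2.COLOR_RGB2HSV);m=np.zeros(f.shape[:2],np.uint8);m[roi[1]:roi[3],roi[0]:roi[2]]=255
    red=(cv2.inRange(hsv,(0,130,50),(5,255,255))|cv2.inRange(hsv,(172,130,50),(180,255,255)))&m
    org=cv2.inRange(hsv,(8,150,50),(16,255,255))&m
    for nm,k,z in(('red',red,122),('org',org,101)):
        nn,l,st,ce=cv2.connectedComponentsWithStats(k)
        for i in range(1,nn):
            if st[i,4]>15:
                p=plane(s,[ce[i]],z)[0];v=p[:2]-C;print(n,nm,st[i],p.round(1),'r',np.hypot(*v).round(1),'deg',np.degrees(np.arctan2(v[1],v[0])).round(2))
E
python3 - <<'E'
from ang import *
meas('scene',(345,205,385,240),[566.6,154])
meas('wrist',(380,150,600,300),[566.4,153.8])
a=np.array([217,232])/5+[320,175];s=snap('scene');p=plane(s,[a-.4],116)[0];print('tip',p,np.degrees(np.arctan2(p[1]-154,p[0]-566.6)))
E
```

```text
scene red [362 211   5  11  25] [611.7 142.8 122. ] r 46.5 deg -13.93
scene org [357 224   6   8  21] [642.2 139.4 101. ] r 77.0 deg -10.95
wrist red [408 240  37  31 696] [622.9 139.5 122. ] r 58.3 deg -14.18
wrist org [530 150  70  16 652] [713.1 179.5 101. ] r 148.9 deg 9.92
wrist org [511 225   7  11  54] [681.7 138.5 101. ] r 116.3 deg -7.54
wrist org [431 230  52  11 498] [647.5 140.5 101. ] r 82.2 deg -9.3
tip [627.74301911 145.7562825  116.        ] -7.6787014396463364
```

The angle is too sensitive to height from this view, so I'll let go and look from straight above the pointer.

Run:
```python
from ang import *
robot.open();robot.movel([566.5,154.4,240],feed=120)
robot.move_ptp([545,152,300],[180,0,-8.5]);robot.dwell(.3)
s=snap('wrist','w6.png');print(robot.sense()['time_s'],s['xyz'],s['rotation'])
meas('wrist',(180,0,460,260),[566.4,153.8])
u=proj(s,[[566.4,153.8,116]])[0].astype(int);print(u)
cv2.imwrite('pics/c6.png',cv2.resize(s['frame'][max(0,u[1]-130):u[1]+70,u[0]-110:u[0]+110,::-1],None,fx=3,fy=3,interpolation=cv2.INTER_CUBIC))
```

```text
20.1333 [627.26497511 140.09151937 441.67273343] [-1.88120359e+01  4.16979819e-03 -9.84513598e+01]
wrist red [433   0  22   3  51] [676.5  27.5 122. ] r 167.6 deg -48.93
wrist red [307  83  11  20 189] [618.5 147.6 122. ] r 52.5 deg -6.81
wrist org [311  43   7  34 186] [647.5 141.7 101. ] r 82.0 deg -8.5
[313 149]
```

View pics/c6.png

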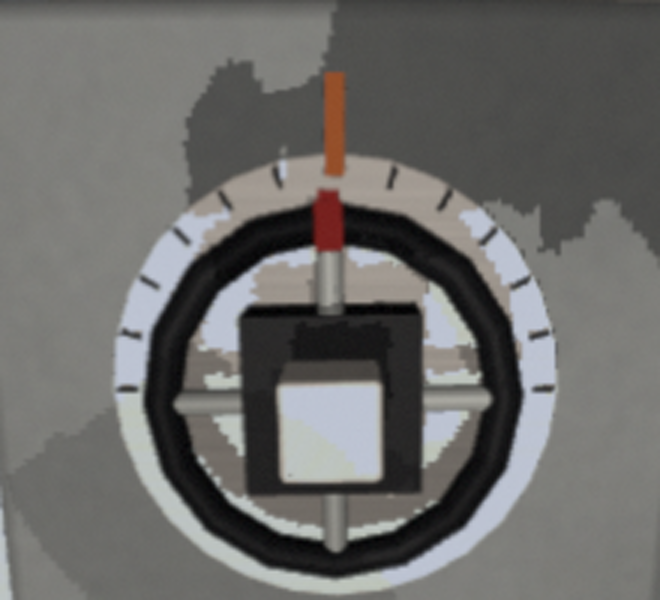

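The top view shows the wheel seated, with the red pointer at (328,220) and the orange mark at (335,120). The pointer is about 1.5° short of the mark, so I'll re-grip and nudge it.

Run:
```python
from ang import *
def pr(t):
  s=robot.sense();print(t,round(s['time_s'],2),s['eef_pos'].round(2),s['force'].round(1),s['orientation'].round(2),round(s['finger_gap'],2))
robot.move_ptp([566.5,153.9,240],[180,0,82.9])
print(robot.movel([566.5,153.9,143],feed=80,stop_force=10))
robot.grasp(40);pr('g')
print(robot.movel([566.5,153.9,141],feed=10,stop_force=10));pr('press')
z=robot.sense()['eef_pos'][2]
robot.movel([566.5,153.9,z],[180,0,80.1],feed=20);robot.dwell(.3);pr('t')
robot.open();robot.movel([566.5,154.1,240],feed=120)
robot.move_ptp([545,152,300],[180,0,-8.5]);robot.dwell(.3)
s=snap('wrist','w7.png');print(robot.sense()['time_s'])
meas('wrist',(180,0,420,260),[566.4,153.8])
u=[313,149]
cv2.imwrite('pics/c7.png',cv2.resize(s['frame'][19:219,203:423,::-1],None,fx=3,fy=3,interpolation=cv2.INTER_CUBIC))
```

```text
False
g 23.41 [566.47 153.95 143.24] [-1.2  0.1  2.2] [180.    0.   82.9] 27.4
True
press 23.62 [566.47 153.96 143.23] [-1.1 -0.6  4.3] [-1.7999e+02  5.0000e-02  8.2890e+01] 27.09
t 24.17 [566.51 154.66 143.29] [ 0.5  3.  -0.3] [ 1.7999e+02 -7.0000e-02  8.0150e+01] 27.77
27.3417
wrist red [308  83  11  20 178] [618.3 146.3 122. ] r 52.5 deg -8.26
wrist org [311  43   7  34 187] [647.5 141.7 101. ] r 82.0 deg -8.51
```

View pics/c7.png

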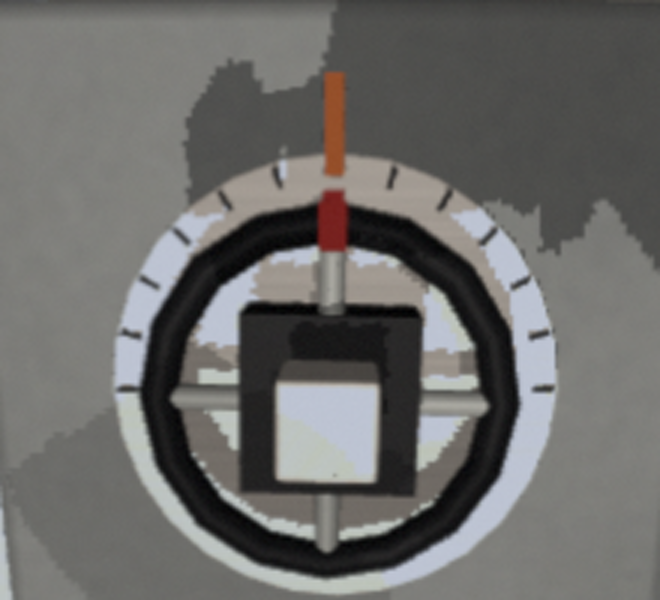

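The pointer at (333,220) is now directly in line with the mark at (335,120), -8.3° against -8.5°. The wheel is seated and nothing is touching it, so I'm handing in.

```bash
python3 -c "
from bench import robot
print(robot.sign_off())"
```

```text
the job is handed in; nothing more can be done
None
```

The wheel is on the spindle and dropped fully home, turned clockwise so its pointer stands within about 0.3° of the orange mark, and released; I handed the job in at about 27 s, and no force reading passed about 10 N.

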